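Close up the tube sealer's service panel

TASK

On the white tube sealer, first raise the red-knobbed lever on the sealing head all the way up, so that the presser roller is off its anvil. Then turn the orange quarter-turn fastener until its slot lines up with the two white marks on the blue service panel, and press the panel down with the fingers until it is fully home on its frame. Finish while still holding it pressed there, lever up and fastener lined up, and leave the other things on the bench and on the sealer where they are.

Things in the scene. Friction and masses are not known exactly. Their poses are not given: they have to be found in the camera images.
- machine: White benchtop tube sealer, fixed: 260 (x) x 420 (y) mm, deck 90 mm above the bench. Origin: centre of underside; x points away from the robot, y left, z up; points in mm below are in this frame. On the deck: aluminium frame, 15 mm high, under the blue panel; sealing head at x 15 to 95, y -168 to -93, top at 210 mm, lever on its front.
- lever (a joint): Lever angle (rad): 0 = knob fully down, 1.2 = fully up (stop); starts 0 to 0.35. The axis is level, along the machine's y. The knob rises on an 85 mm arc on the hinge's -x side: 0.45 rad below level at 0, 0.75 above at 1.2. A presser roller swings with it. Stiff (about 2 N at the knob), stays where left.
- lever_knob (a point): Centre of the lever's red knob: a cross cylinder 18 mm in diameter, 26 mm long along the machine's y, on a 10 mm steel bar from the hinge. Pinch it from above across its 26 mm length (fingers closing along the machine's y) or push it up from below.
- lever_hinge (a point): Point on the lever's axis, 175 mm above the bench, at (0, -130) mm in the machine's frame; fixed to the machine.
- fastener (a joint): Fastener angle (rad) about the vertical: 0 = slot along the two white marks (machine's y); positive = counterclockwise from above. Starts 0.8 to 1.4: turn clockwise; no stop at 0 (ends at -0.5). Beyond about 0.17 rad from 0 its cross-bar lands on the frame's catches and the panel stays 9 mm above home. Friction 0.05 N m, stays where left.
- fastener_grip (a point): On the fastener's vertical axis at (-30, 25), 20 mm above the panel's top face. Orange wing 44 mm long, 12 thick, 24 high, on a foot 36 mm across and 6 high (wing top 30 mm above the face); black slot line along its top. The point turns with it: y along the wing, x across (pinch across x).
- panel: Blue panel, 150 (x) x 200 (y) x 6 mm, level, over the frame. Origin: centre of underside, at (-30, 65); it moves only straight down and up. Free, its underside is 115 mm above the bench (10 mm proud); home it is at 105, on a firm stop. Springs push back with about 2 N at first, 8 N at home, and lift it if let go. Nothing latches it.
- press_pad (a point): Centre of the yellow pad, 40 mm across, flat on the panel's top face (7 mm above its underside), at (-30, 120), 95 mm from the fastener: a good place to press with closed fingertips; elsewhere on the panel will do too.
- jar: Bystander: small jar with green cap, 40 mm across, 55 mm high, loose, standing on the sealer's deck behind the panel. Origin: centre of underside.
- spray: Bystander: white bottle with blue cap, 64 mm across, 170 mm high, loose on the bench at the robot's right. Origin: centre of underside.
- mug: Bystander: white mug, 76 mm across, 90 mm high, loose on the bench at the robot's right. Origin: centre of underside.
- filmroll: Bystander: roll of clear film, 90 mm across, 40 mm high, loose on the bench at the robot's left. Origin: centre of underside.
- driver: Bystander: screwdriver lying loose on the bench at the robot's left. Origin: underside of its middle.

How it is judged:
By the outcome, as a careful person would: the job done as asked, in the order asked, and still so for the second after the job is handed in, while the arm keeps its last pose, push and grip.
It also fails if it takes over 56 s, if anything falls off the work surface, if the arm or the gripper's body presses on something with over 40 N, if the wrist force passes 120 N, or if a joint passes its speed limit or range.

ROBOT

A 6-joint arm with a two-finger parallel gripper is mounted at the origin on the work surface. World frame = base frame: x ahead of the robot, y to its left, z up, the work surface at z = 0. Lengths are in mm, angles in rad, forces in N, time in s.
With the tool pointing down it reaches from about 275 to 1000 mm from the base axis. Payload 8.4 kg.
Tool frame: the origin (TCP) lies at the centre of the arm's flange, where the gripper is bolted on; the fingertips stand r.tip_extent ahead of it and the grasp point (between the pads) lies 155 mm ahead of it (r.tip_extent is the distance from the TCP to the fingertips, in mm); z points along the fingers, y is the direction in which the jaws open and shut (so a half turn about z gives the same grasp; the last joint's range is limited). The gripper opens to 85 mm and grips with 20 to 120 N. Pads are 22 mm wide; open, the fingers measure 114 mm over their backs; the gripper's body (76 mm by 85 mm) begins 54 mm behind the grasp point. The pads swing forward as they close: fully open they stand 13 mm farther back than shut.
Start: joints at [-1.329, 0.353, 1.633, -0, 1.155, -0.002], TCP at [150.869, -606.521, 404.681] pointing down, gripper open.
Joint ranges: [-2.63, 2.63], [-0.92, 2.1], [0.06, 2.66], [-1.3, 4.44], [0, 2.69], [-3.02, 3.02]. Speed limits (rad/s): [2.22, 2.22, 2.79, 3.14, 3.14, 3.14].

INTERFACE

Orientations are given as [roll, pitch, yaw] about the fixed x, y, z axes, in that order (R = Rz(yaw) Ry(pitch) Rx(roll)).
In Python, from rig import sense, grab_frame, job, r gives the robot as it stands. The module is installed in compiled form; this text tells all that it offers.
- The arm moves only by the shell command python3 -m creep 'ROWS' [FORCE]. ROWS is JSON, a list of rows, each a list of 7 numbers: the turn, a rotation vector about the tool's x, y, z in rad, then the shift along the tool's x, y, z in mm, then the closure, from 0 (fully open) to 1 (shut). In form: [[wx, wy, wz, dx, dy, dz, fingers], ...]. A call has 1 to 10 rows; each row shifts and turns the pose as measured when the row begins, along the tool's axes as they then stand; what a row does not reach is not made up. A row lasts 1/12 s, in which the tool goes at most 41.7 mm and 7.16 degrees, less where a joint would pass 70% of its speed; a pose out of reach is approached as far as the arm can. A call with a gripper value outside its range is refused whole. The fingers move at their own pace and stop on an object; FORCE is the grip in N (left out, the last holds). Time passes only in rows, so rows that do not move let the fingers close. It gives the time, the measured TCP pose, the force and the opening at its end, in the units of the state.
- sense(): the state, without advancing time (a new reading comes with each control period).
- grab_frame(name): name is "scene" or "top" or "wrist"; returns a dict with "color" (420x560x3 uint8, red, green, blue), "mtx" (3x3 intrinsics, pixels), "T" (4x4, takes a point from camera to world coordinates). Camera axes: x right, y down, z forward; pixel columns grow to the right and rows downward; lengths in mm; the calibration is good to about 2 mm. A picture is of the moment at which its call begins. There is no depth.
- job.sign_off(): hands the job in, once; it reports no verdict.
The state is a dict: "clock": time; "qpos": joint angles; "qvel": joint speeds; "joint_efforts": joint torques, N m; "eef_pos": TCP position; "tcp_rot": TCP orientation; "contact_force": force on the tool from outside, world axes, zero at the start; "wrist_torque": the same for the moment, N m; "opening": opening from 0.0 (shut) to 1.0 (fully open).
Only numpy, scipy, OpenCV 4.12 (cv2) and the standard library are available. Lean on these libraries where they do the work, as an engineer would, in place of code of your own. Each camera call takes 0.05 s, during which the arm holds its last target.

## Working session

There is one attempt and no reset: what is moved stays moved. The work goes in short steps, Python scripts to look and compute and a shell command to move; the robot and the scene stay as the last step left them, time stands still between calls to the robot, and variables do not carry over. Pictures are saved under pics/ and viewed, and the job is handed in when it is done.

```bash
mkdir -p pics
python3 - <<'E'
from rig import sense, grab_frame, r
import cv2
s=sense()
for k in s: print(k,s[k])
print(r.tip_extent)
for n in ["scene","top","wrist"]:
    f=grab_frame(n); cv2.imwrite(f"pics/{n}0.png",f["color"][:,:,::-1]); print(n,f["mtx"].tolist(),f["T"].round(3).tolist())
E
```

```text
clock 0.0
qpos [-1.32940790e+00  3.53676489e-01  1.63418863e+00  2.72359011e-05
  1.15520229e+00 -2.40983018e-03]
qvel [ 1.71269141e-03  1.09307019e-03 -1.31655561e-05 -9.20410792e-04
  2.12886013e-04  1.00881835e-03]
joint_efforts [-1.06972162e-03 -6.05255198e+01 -3.42062688e+01 -1.41385408e-04
  9.39987134e-03  1.57865435e-05]
eef_pos [ 150.8059765  -606.2699043   403.92048532]
tcp_rot [-3.14011796e+00 -2.84550825e-05  2.43787217e-01]
contact_force [ 0.51905401 -0.47808897  0.15243954]
wrist_torque [0.02744904 0.04667771 0.01503709]
opening 1.0021690374845826
173.4
scene [[400.80682046119585, 0.0, 282.10045476320016], [0.0, 400.80682046119585, 210.39247224781408], [0.0, 0.0, 1.0]] [[-0.07, 0.799, -0.598, 1169.515], [0.997, 0.063, -0.032, 19.622], [0.012, -0.598, -0.801, 1027.483], [0.0, 0.0, 0.0, 1.0]]
top [[518.8509198301635, 0.0, 279.7091284599991], [0.0, 518.8509198301635, 210.24502408940626], [0.0, 0.0, 1.0]] [[-0.009, -0.983, 0.182, 206.616], [-1.0, 0.009, -0.004, 6.552], [0.002, -0.182, -0.983, 1944.44], [0.0, 0.0, 0.0, 1.0]]
wrist [[346.6363242594389, 0.0, 280.7206695876973], [0.0, 346.6363242594389, 210.83144363683212], [0.0, 0.0, 1.0]] [[0.241, -0.925, -0.293, 224.771], [-0.971, -0.23, -0.072, -587.817], [-0.001, 0.301, -0.953, 372.218], [0.0, 0.0, 0.0, 1.0]]
```

View pics/scene0.png

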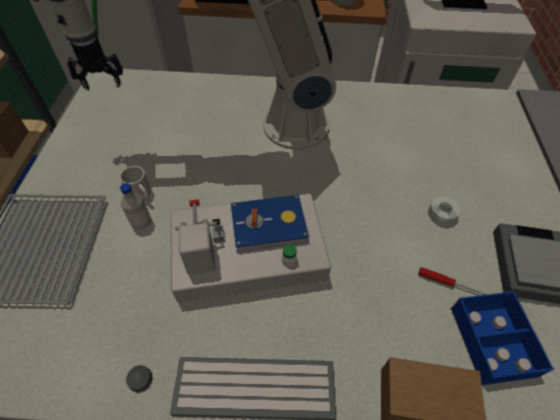

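View pics/top0.png

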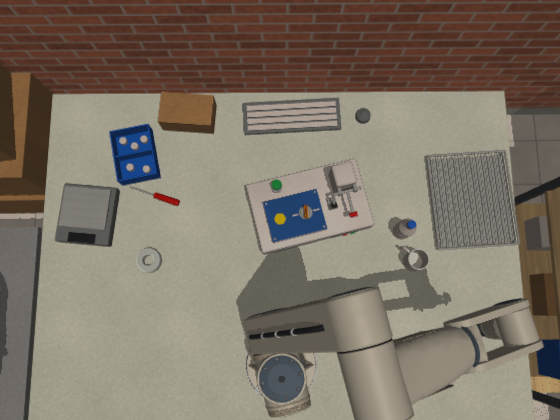

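View pics/wrist0.png

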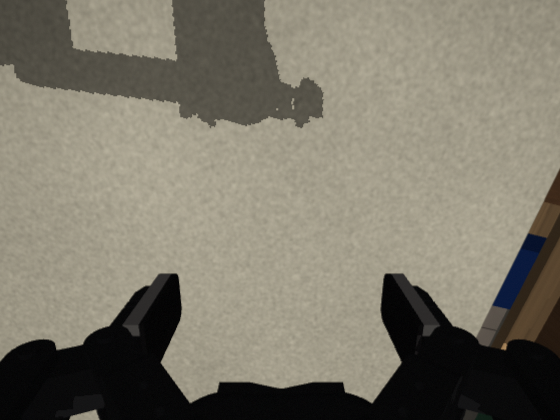

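The scene view shows the sealer (170-328, 195-298), with the knob near (194,203), the orange wing near (255,216) and the yellow pad near (288,216). In the top view they are near (352,213), (306,212) and (280,219). I'll zoom in and triangulate.

```bash
cat > h.py <<'E'
import numpy as np, cv2
from rig import sense, grab_frame
def ray(f,u,v):
    K=f["mtx"];T=f["T"];d=T[:3,:3]@np.linalg.inv(K)@np.array([u,v,1.]);return T[:3,3],d/np.linalg.norm(d)
def onz(f,u,v,z):
    o,d=ray(f,u,v);return o+d*(z-o[2])/d[2]
def tri(obs):
    A=np.zeros((3,3));b=np.zeros(3)
    for f,u,v in obs:
        o,d=ray(f,u,v);P=np.eye(3)-np.outer(d,d);A+=P;b+=P@o
    x=np.linalg.solve(A,b)
    res=[np.linalg.norm((np.eye(3)-np.outer(d,d))@(x-o)) for o,d in [ray(*q) for q in obs]]
    return x,res
def proj(f,p):
    q=np.linalg.inv(f["T"])@np.append(p,1);q=f["mtx"]@q[:3];return q[:2]/q[2]
RNG=dict(red=[((0,150,80),(6,255,255)),((174,150,80),(180,255,255))],orange=[((7,140,90),(18,255,255))],yellow=[((22,150,100),(34,255,255))],blue=[((100,130,50),(118,255,255))],green=[((50,120,50),(80,255,255))])
def blobs(f,c,box=None,amin=4):
    h=cv2.cvtColor(f["color"],cv2.COLOR_RGB2HSV);m=0
    for lo,hi in RNG[c]: m=m|cv2.inRange(h,lo,hi)
    if box is not None:
        k=np.zeros_like(m);k[box[1]:box[3],box[0]:box[2]]=1;m=m*k
    n,l,st,ce=cv2.connectedComponentsWithStats(m)
    return [(int(st[i,4]),ce[i].round(2).tolist(),st[i,:4].tolist(),(l==i)) for i in sorted(range(1,n),key=lambda i:-st[i,4]) if st[i,4]>=amin]
def crop(f,box,s,name):
    im=f["color"][box[1]:box[3],box[0]:box[2],::-1];cv2.imwrite(name,cv2.resize(im,None,fx=s,fy=s,interpolation=cv2.INTER_CUBIC))
E
python3 - <<'E'
from h import *
S=grab_frame("scene");T=grab_frame("top")
bs=(165,185,335,300);bt=(240,150,380,260)
crop(S,bs,4,"pics/s1.png");crop(T,bt,5,"pics/t1.png")
for c in RNG:
    print(c,[b[:3] for b in blobs(S,c,bs)][:3],[b[:3] for b in blobs(T,c,bt)][:3])
E
```

```text
red [(31, [193.97, 201.9], [190, 200, 9, 5])] [(27, [353.11, 214.0], [350, 212, 7, 5])]
orange [(47, [253.62, 215.17], [252, 209, 4, 13])] [(44, [305.64, 210.77], [304, 205, 4, 13])]
yellow [(112, [287.87, 216.26], [282, 211, 13, 11])] [(88, [279.5, 218.5], [275, 214, 10, 10])]
blue [(2410, [268.64, 221.19], [232, 196, 76, 51])] [(1844, [294.06, 215.05], [263, 190, 64, 52])]
green [(124, [289.22, 250.17], [284, 244, 12, 13])] [(72, [276.14, 184.29], [272, 180, 9, 10])]
```

```bash
sleep 0
python3 - <<'E'
from h import *
S=grab_frame("scene");T=grab_frame("top")
k,rk=tri([(S,193.97,201.9),(T,353.11,214.)]);print("knob",k,rk)
w,rw=tri([(S,253.62,215.17),(T,305.64,210.77)]);print("wing",w,rw)
p,rp=tri([(S,287.87,216.26),(T,279.5,218.5)]);print("pad",p,rp)
bs=(165,185,335,300);bt=(240,150,380,260)
for f,b in ((S,bs),(T,bt)):
    m=blobs(f,"blue",b)[0][3].astype(np.uint8)
    c=max(cv2.findContours(m,0,2)[0],key=cv2.contourArea)
    h=cv2.convexHull(c)[:,0].astype(float)
    P=np.array([onz(f,u,v,121)[:2] for u,v in h],np.float32)
    rc=cv2.minAreaRect(P);bp=cv2.boxPoints(rc);print("panel",rc,bp.tolist())
    m=blobs(f,"orange",b)[0][3];v,u=np.nonzero(m)
    P=np.array([onz(f,a,c2,140)[:2] for a,c2 in zip(u,v)]);C=np.cov(P.T);e,V=np.linalg.eigh(C);print("wing dir",np.degrees(np.arctan2(V[1,1],V[0,1])),P.mean(0))
E
```

```text
knob [ 519.73142503 -255.01916624  169.25714017] [np.float64(0.4564223898312499), np.float64(0.45642238983119365)]
wing [536.41260391 -91.57688512 148.80524438] [np.float64(0.20371326925926642), np.float64(0.2037132692593027)]
pad [514.00295227   0.61066368 122.97173637] [np.float64(0.23599913425654281), np.float64(0.23599913425654268)]
panel ((527.6072387695312, -52.81927490234375), (147.57174682617188, 192.6534881591797), 13.661503791809082) [[433.1579284667969, 23.35505485534668], [478.6598815917969, -163.84788513183594], [622.0565185546875, -128.9936065673828], [576.5545654296875, 58.20933532714844]]
wing dir -175.01647405743725 [529.98091012 -92.49989203]
panel ((527.1514892578125, -53.01768493652344), (146.1237335205078, 195.91468811035156), 13.830330848693848) [[432.7913818359375, 24.63441276550293], [479.624267578125, -165.6002960205078], [621.5115966796875, -130.66978454589844], [574.6787109375, 59.56492614746094]]
wing dir -177.10657185858358 [538.05515005 -92.24867053]
```

View pics/s1.png

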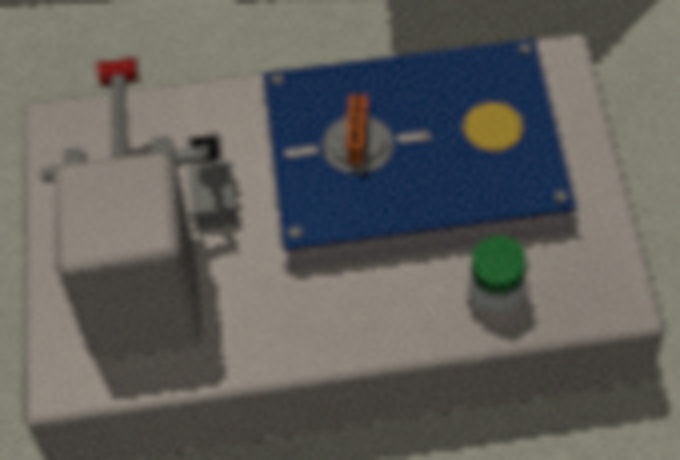

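View pics/t1.png

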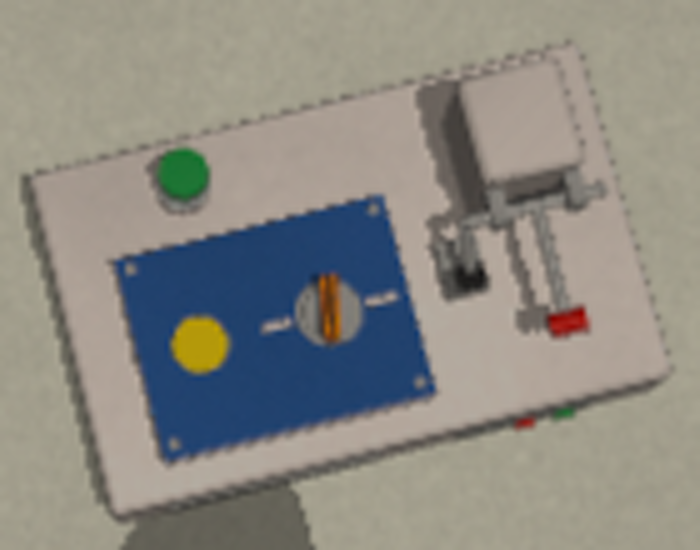

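Two-view results agree with the text:
- The machine yaw is about 0.241 rad, with its origin near (571.8, -108.9).
- The knob lies 85 mm from the hinge at z of about 165.
- The pad's top face is at 123.
- The wing is at about +1.38 rad.

The tool is already yawed to match the machine, so I'll move over the knob.

```bash
python3 -m creep '[[0,0,0,34,-19,0,0.4],[0,0,0,34,-19,0,0.4],[0,0,0,34,-19,0,0.4],[0,0,0,34,-19,0,0.4],[0,0,0,34,-19,0,0.4],[0,0,0,34,-19,0,0.4],[0,0,0,34,-19,0,0.4],[0,0,0,34,-19,0,0.4],[0,0,0,34,-19,0,0.4],[0,0,0,34,-19,0,0.4]]' 30
```

```text
clock: 1.18
eef_pos: [441.1, -334.5, 404.1]
tcp_rot: [3.137, 0.001, 0.232]
contact_force: [0.6, -1.0, 0.1]
opening: 0.597
```

```bash
python3 -m creep '[[0,0,-0.009,32,-20,0,0.4],[0,0,0,32,-20,0,0.4],[0,0,0,30,-18,0,0.4],[0,0,0,0,0,0,0.4]]'
python3 - <<'E'
from h import *
W=grab_frame("wrist");cv2.imwrite("pics/w1.png",W["color"][:,:,::-1]);s=sense();print(s["eef_pos"],s["tcp_rot"],s["qpos"])
print([b[:3] for b in blobs(W,"red",amin=30)])
E
```

```text
clock: 1.52
eef_pos: [526.1, -246.8, 404.6]
tcp_rot: [3.136, -0.003, 0.245]
contact_force: [-0.5, 0.1, 0.6]
opening: 0.598
[ 524.67125042 -248.16442203  404.39566537] [ 3.13600794e+00 -1.36661560e-03  2.46057230e-01] [-0.44338838  0.2832368   1.73301957 -0.00382027  1.12073216  0.88300852]
[(973, [290.01, 241.46], [270, 228, 41, 26])]
```

View pics/w1.png

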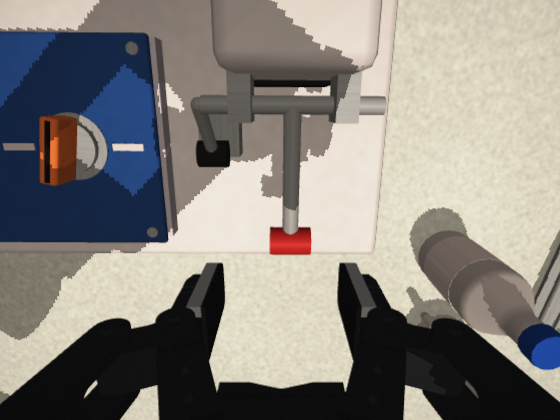

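The wrist view shows the knob at (290,241), slightly right of the finger centre line, with nothing between the fingers and it. The orange wing is at (58,150).

Run:
```python
from h import *
W=grab_frame("wrist");S=grab_frame("scene");s=sense()
u,v=blobs(W,"red",amin=30)[0][1]
b=blobs(S,"red",(165,185,335,300)); print([q[:3] for q in b])
T={"mtx":None}
obs=[(W,u,v)]+([(S,*b[0][1])] if b else [])
x,r=tri(obs);print("knob",x,r)
for z in (160,165,170): print(onz(W,u,v,z))
x=onz(W,u,v,165)
e=s["eef_pos"];y=s["tcp_rot"][2];d=x-e
print("tool dx,dy",d[0]*np.cos(y)+d[1]*np.sin(y),d[0]*np.sin(y)-d[1]*np.cos(y),e)
```

```text
[(31, [193.97, 201.9], [190, 200, 9, 5])]
knob [ 519.82775771 -255.21798447  168.97128586] [np.float64(0.6626892392883489), np.float64(0.6626892392883572)]
[ 516.68758682 -256.95125426  160.        ]
[ 518.61524025 -256.31006803  165.        ]
[ 520.54289368 -255.66888181  170.        ]
tool dx,dy -5.338649865227406 4.802097545403456 [ 522.63767995 -250.36184964  404.23638887]
```

```bash
python3 -m creep '[[0,0,0,-3,4,20,0.4],[0,0,0,0,0,25,0.4],[0,0,0,0,0,20,0.4],[0,0,0,0,0,0,0.4],[0,0,0,0,0,0,0.4]]'
python3 - <<'E'
from h import *
s=sense();e=s["eef_pos"];y=s["tcp_rot"][2];d=np.array([519.3,-256,0])-e
print("tool dx,dy",d[0]*np.cos(y)+d[1]*np.sin(y),d[0]*np.sin(y)-d[1]*np.cos(y),e)
E
```

```text
clock: 2.08
eef_pos: [516.9, -260.9, 339.2]
tcp_rot: [3.133, -0.001, 0.238]
contact_force: [1.0, 0.4, 0.2]
opening: 0.601
tool dx,dy 3.4431498814300676 -4.2049665474119235 [ 516.94340546 -260.89729384  339.15979341]
```

```bash
python3 -m creep '[[0.008,0,0,3,-5,10,0.4],[0,0,0,0,0,9,0.4],[0,0,0,0,0,0,0.4]]'
python3 - <<'E'
from h import *
s=sense();e=s["eef_pos"];y=s["tcp_rot"][2];d=np.array([519.3,-256,0])-e
print("tool dx,dy",d[0]*np.cos(y)+d[1]*np.sin(y),d[0]*np.sin(y)-d[1]*np.cos(y),e,s["tcp_rot"])
W=grab_frame("wrist");cv2.imwrite("pics/w2.png",W["color"][:,:,::-1])
E
```

```text
clock: 2.33
eef_pos: [518.2, -257.0, 321.3]
tcp_rot: [3.14, -0.003, 0.234]
contact_force: [-1.0, -0.4, -0.5]
opening: 0.599
tool dx,dy 1.3415368375000485 -0.7384575489091202 [ 518.16674814 -257.02994216  321.25608524] [ 3.13968450e+00 -2.75068209e-03  2.34482927e-01]
```

View pics/w2.png

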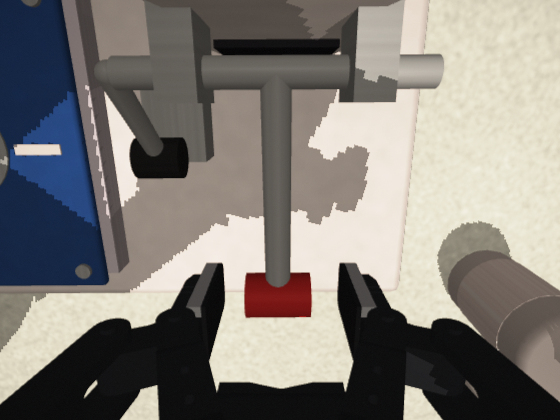

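The knob at (278,295) sits centred between the pads, so I'll close on it.

```bash
python3 -m creep '[[0,0,-0.007,1,0,0,0.85],[0,0,0,0,0,0,0.85],[0,0,0,0,0,0,0.85],[0,0,0,0,0,0,0.85],[0,0,0,0,0,0,0.85],[0,0,0,0,0,0,0.85]]' 30
python3 - <<'E'
from h import *
W=grab_frame("wrist");cv2.imwrite("pics/w3.png",W["color"][:,:,::-1])
E
```

```text
clock: 2.88
eef_pos: [519.5, -255.7, 323.2]
tcp_rot: [3.141, -0.003, 0.242]
contact_force: [0.0, 0.9, -2.8]
opening: 0.295
```

View pics/w3.png

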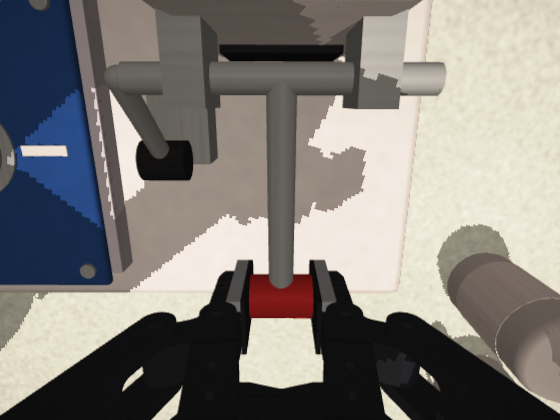

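```bash
python3 -m creep '[[0,0,0,0,0,-14,0.85],[0,0,0,1.5,0,-13,0.85],[0,0,0,3.5,0,-12,0.85],[0,0,0,5,0,-12,0.85],[0,0,0,7,0,-10,0.85],[0,0,0,0,0,0,0.85]]' 30
```

```text
clock: 3.43
eef_pos: [536.7, -251.6, 386.1]
tcp_rot: [-3.142, -0.002, 0.243]
contact_force: [2.4, 0.9, -2.8]
opening: 0.293
```

```bash
python3 -m creep '[[0,0,0,4,0,-5,0.85],[0,0,0,2,0,-2,0.85],[0,0,0,0,0,0,0.85]]' 30;  python3 - <<'E'
from h import *
W=grab_frame("wrist");cv2.imwrite("pics/w4.png",W["color"][:,:,::-1])
E
```

```text
clock: 3.68
eef_pos: [542.7, -250.0, 393.1]
tcp_rot: [3.141, 0.0, 0.244]
contact_force: [-0.6, -1.5, -4.4]
opening: 0.295
```

View pics/w4.png

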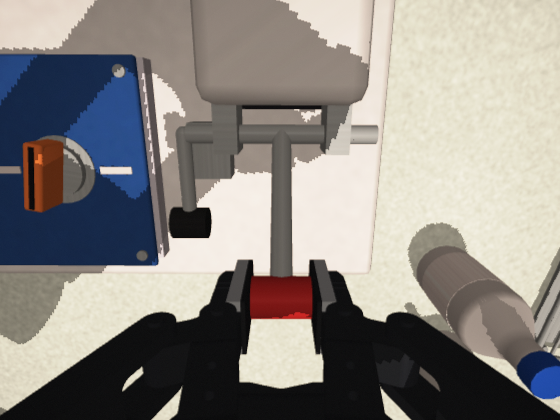

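The knob is still gripped at (281,297) and the roller has swung up. I'll push on a little to feel the stop.

```bash
python3 -m creep '[[0,0,0,3,0,-3,0.85],[0,0,0,2,0,-2,0.85],[0,0,0,0,0,0,0.85]]' 30
```

```text
clock: 3.98
eef_pos: [545.5, -249.6, 394.5]
tcp_rot: [-3.14, 0.008, 0.244]
contact_force: [-0.5, 0.5, 3.6]
opening: 0.291
```

```bash
python3 -m creep '[[0,0,0,2,0,-4,0.85]]' ;python3 -m creep '[[0,0,0,2,0,-4,0.85]]'; python3 -m creep '[[0,0,0,0,0,0,0.85]]'
python3 - <<'E'
from h import *
W=grab_frame("wrist");cv2.imwrite("pics/w5.png",W["color"][:,:,::-1])
S=grab_frame("scene");crop(S,(165,175,335,300),4,"pics/s5.png")
b=blobs(S,"red",(165,165,335,300));print([q[:3] for q in b],[q[:3] for q in blobs(W,"red",amin=30)])
E
```

```text
clock: 4.07
eef_pos: [546.6, -249.3, 395.8]
tcp_rot: [-3.138, 0.012, 0.243]
contact_force: [2.5, -11.8, -41.1]
opening: 0.296
clock: 4.15
eef_pos: [547.5, -249.3, 395.9]
tcp_rot: [-3.137, 0.017, 0.244]
contact_force: [3.5, -12.7, -42.5]
opening: 0.288
clock: 4.23
eef_pos: [547.3, -249.7, 394.7]
tcp_rot: [-3.137, 0.02, 0.243]
contact_force: [-3.9, -0.7, 8.4]
opening: 0.296
[] [(2489, [280.76, 297.6], [250, 276, 62, 43])]
```

View pics/w5.png

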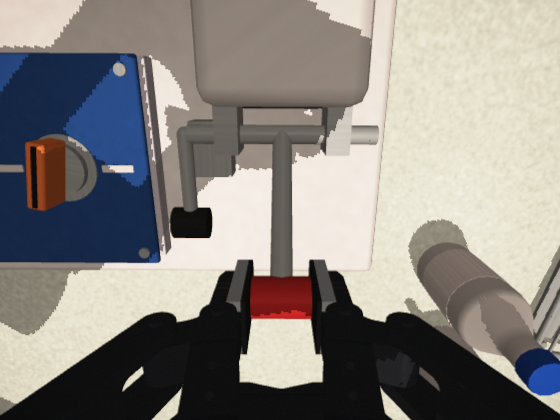

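View pics/s5.png

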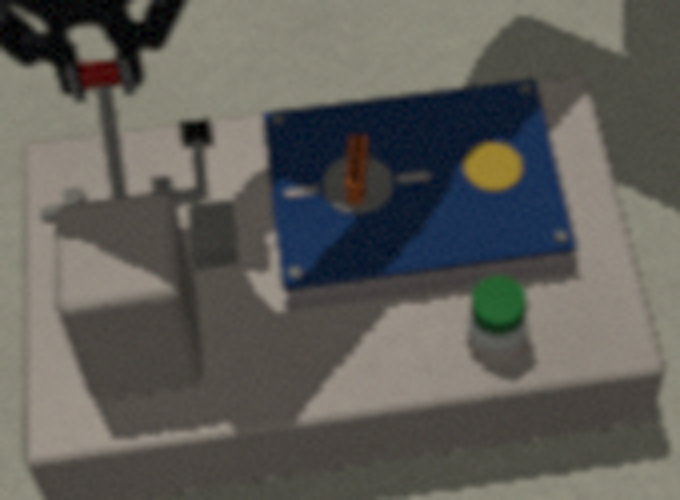

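The force peaked at 42 N with no more travel, so the lever is at its stop, and both views show the roller up. Next I'll release and rise clear.

```bash
python3 -m creep '[[0,0,0,0,0,0,0.4],[0,0,0,0,0,0,0.4],[0,0,0,0,0,0,0.4],[0,0,0,0,0,-20,0.4],[0,0.01,0,0,0,-25,0.4],[0,0.01,0,0,0,-20,0.4],[0,0,0,0,0,0,0.4]]' 30;  python3 - <<'E'
from h import *
s=sense();W=grab_frame("wrist");cv2.imwrite("pics/w6.png",W["color"][:,:,::-1])
S=grab_frame("scene");T=grab_frame("top")
obs=[(W,*blobs(W,"red",amin=30)[0][1])]
for f,b in((S,(165,165,335,300)),(T,(240,150,380,260))):
    q=blobs(f,"red",b);print([z[:3] for z in q])
    if q:obs.append((f,*q[0][1]))
print(tri(obs[:2]),tri(obs))
for c in("orange","yellow"):
    o=[(f,*blobs(f,c,b)[0][1]) for f,b in((W,None),(S,(165,165,335,300)),(T,(240,150,380,260))) if blobs(f,c,b)]
    print(c,[(a[1:]) for a in o],tri(o))
print(s["eef_pos"],s["tcp_rot"],s["qpos"],s["contact_force"])
E
```

```text
clock: 4.92
eef_pos: [550.1, -247.9, 467.6]
tcp_rot: [-3.137, -0.011, 0.244]
contact_force: [0.8, 0.5, 0.6]
opening: 0.599
[(38, [189.92, 192.39], [186, 190, 9, 6])]
[(33, [354.24, 204.03], [351, 202, 8, 5])]
(array([ 541.60380524, -249.82048625,  236.59187796]), [np.float64(0.5181761316456109), np.float64(0.5181761316455605)]) (array([ 541.76322015, -250.00257978,  236.86126396]), [np.float64(0.32380133348599105), np.float64(0.738919010982084), np.float64(0.4677089018083616)])
orange [(103.1, 165.15), (252.86, 219.14), (305.14, 208.95)] (array([542.76703261, -91.91760342, 141.73554843]), [np.float64(2.937687325460272), np.float64(1.8855633953039672), np.float64(2.055691360867821)])
yellow [(12.63, 164.39), (288.12, 216.51), (279.45, 218.47)] (array([513.81320757,   0.57731429, 120.00894815]), [np.float64(1.1479254411390878), np.float64(1.3465398202127168), np.float64(0.7941566680363994)])
[ 550.1333885  -247.92936163  467.55915179] [-3.13694704 -0.01078652  0.24377693] [-0.42880287  0.26548489  1.61276785  0.01088262  1.25781402  0.89486932] [0.79960603 0.52594437 0.57836101]
```

View pics/w6.png

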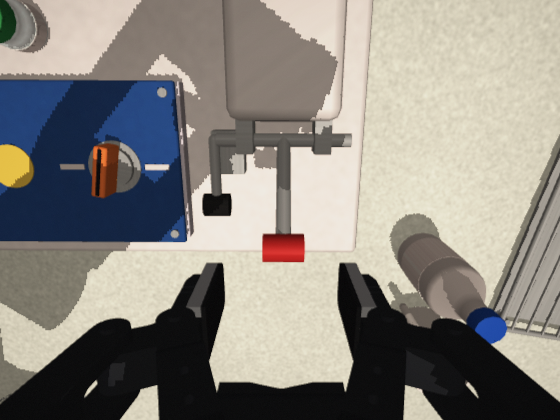

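The knob is at z of about 236 as seen (centre about 233) and (541.7,-250), as expected at 1.2 rad. Now I'll move over the fastener.

```bash
python3 -m creep '[[0,-0.005,0,5,-31,0,0.4],[0,-0.005,0,5,-31,0,0.4],[0,0,0,5,-31,0,0.4],[0,0,0,5,-31,0,0.4],[0,0,0,5,-31,10,0.4],[0,0,0.087,0,0,10,0.4],[0,0,0.087,0,0,10,0.4],[0,0,0,0,0,0,0.4],[0,0,0,0,0,0,0.4]]';  python3 - <<'E'
from h import *
s=sense();W=grab_frame("wrist");cv2.imwrite("pics/w7.png",W["color"][:,:,::-1])
print(s["eef_pos"],s["tcp_rot"],s["qpos"],s["contact_force"])
E
```

```text
clock: 5.82
eef_pos: [531.9, -83.0, 422.9]
tcp_rot: [-3.13, 0.021, 0.065]
contact_force: [-0.4, -0.0, 0.8]
opening: 0.599
[531.88888507 -82.9867978  422.88237193] [-3.13006832  0.02095774  0.06457611] [-0.15962975  0.20650273  1.79114879  0.00715213  1.16694541  1.34382506] [-0.41619202 -0.04907924  0.84179797]
```

View pics/w7.png

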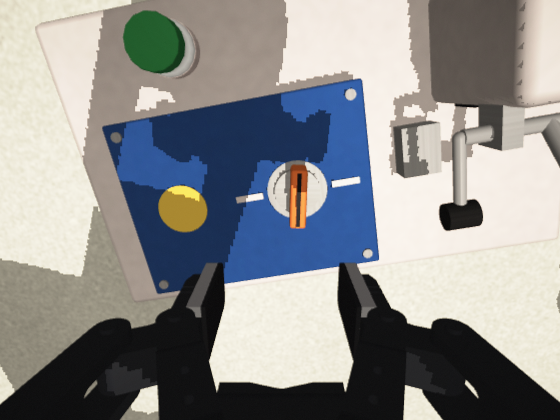

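Now the slot runs from (299,172) to (297,223) and the marks are at (249,199) and (346,182). I'll measure the angle and axis.

```bash
cat > fast.py <<'E'
from h import *
def fast(f,dbg=None,zt=151.,zf=121.,ref=(534.,-92.)):
    img=f["color"];hsv=cv2.cvtColor(img,cv2.COLOR_RGB2HSV)
    o=blobs(f,"orange",amin=60)[0];m=o[3].astype(np.uint8)
    hull=np.zeros_like(m);cs=cv2.findContours(m,0,2)[0];cv2.fillConvexPoly(hull,cv2.convexHull(np.vstack(cs)),1)
    dark=((hsv[...,2]<60)&(hull>0)).astype(np.uint8)
    n,l,st,ce=cv2.connectedComponentsWithStats(dark);i=1+np.argmax(st[1:,4]);v,u=np.nonzero(l==i)
    P=np.array([onz(f,a,b,zt)[:2] for a,b in zip(u,v)])
    e,V=np.linalg.eigh(np.cov(P.T));sl=np.degrees(np.arctan2(V[1,1],V[0,1]))%180
    c=P.mean(0);L=np.ptp((P-c)@V[:,1]);W=np.ptp((P-c)@V[:,0])
    print("slot n",len(P),"centre",c.round(1),"dir",round(sl,1),"LxW",round(L,1),round(W,1),"px",u.mean().round(1),v.mean().round(1))
    # white marks: bright, low sat, within blue hull
    bl=blobs(f,"blue",amin=300)[0][3].astype(np.uint8);bh=np.zeros_like(bl);cs=cv2.findContours(bl,0,2)[0];cv2.fillConvexPoly(bh,cv2.convexHull(np.vstack(cs)),1)
    wm=((hsv[...,1]<90)&(hsv[...,2]>85)&(bh>0)).astype(np.uint8)
    n,l,st,ce=cv2.connectedComponentsWithStats(wm);M=[]
    for i in range(1,n):
        if st[i,4]<8: continue
        p=onz(f,*ce[i],zf)[:2];d=np.hypot(*(p-np.array(ref)));
        if 22<d<60: M.append((p,st[i,4],ce[i]))
    for q in M: print("mark",q[0].round(1),q[1],q[2].round(1))
    return c,sl,M
E
python3 - <<'E'
from fast import *
W=grab_frame("wrist");c,sl,M=fast(W)
if len(M)>=2:
    a,b=M[0][0],M[1][0];d=b-a;print("marks dir",np.degrees(np.arctan2(d[1],d[0]))%180,(a+b)/2,np.hypot(*d))
S=grab_frame("scene")
# heights: slot centre, pad with scene
q=blobs(S,"orange",(165,165,335,300))[0];print(tri([(W,*blobs(W,"orange",amin=60)[0][1]),(S,*q[1])]))
print(tri([(W,*blobs(W,"yellow",amin=60)[0][1]),(S,*blobs(S,"yellow",(165,165,335,300))[0][1])]))
E
```

```text
slot n 63 centre [547.6 -91.8] dir 2.9 LxW 13.1 2.3 px 298.8 183.2
mark [ 544.2 -130.3] 204 [345.4 181.2]
mark [525.7 -54.6] 200 [249.3 197.3]
mark [502.2 -96.8] 13 [299.  227.8]
marks dir 103.71216303573672 [534.96300827 -92.45013661] 77.85283919143097
(array([543.48874568, -90.1443877 , 167.42917334]), [np.float64(0.6981271855314223), np.float64(0.698127185531415)])
(array([5.11592582e+02, 7.14112791e-02, 1.08104593e+02]), [np.float64(4.364500977427536), np.float64(4.364500977427534)])
```

```bash
python3 -m creep '[[-0.011,0.021,0.01,2,5,25,0.4],[0,0,0,1,4,25,0.4],[0,0,0,0,0,20,0.4],[0,0,0,0,0,5,0.4],[0,0,0,0,0,0,0.4],[0,0,0,0,0,0,0.4]]';  python3 - <<'E'
from fast import *
s=sense();W=grab_frame("wrist");cv2.imwrite("pics/w8.png",W["color"][:,:,::-1])
print(s["eef_pos"],s["tcp_rot"],s["qpos"],s["contact_force"])
fast(W)
E
```

```text
clock: 6.47
eef_pos: [537.9, -95.6, 350.9]
tcp_rot: [3.139, -0.011, 0.057]
contact_force: [-0.1, 0.1, 0.7]
opening: 0.599
[537.88136335 -95.58054367 350.85714631] [ 3.13891935 -0.01064453  0.0569798 ] [-1.78572447e-01  2.88920372e-01  1.85817216e+00 -1.38521414e-04
  9.83525656e-01  1.33533443e+00] [-0.13605686  0.13112535  0.7338157 ]
slot n 294 centre [536.4 -92.3] dir 3.3 LxW 39.0 2.2 px 273.3 258.1
mark [ 544.1 -130.3] 331 [337.  229.2]
mark [525.8 -54.6] 315 [212.6 250.6]
mark [ 514.6 -144.9] 171 [355.1 274.1]
mark [508.2 -50.5] 178 [206.2 275.8]
mark [ 503.3 -100.3] 12 [284.  286.5]
```

View pics/w8.png

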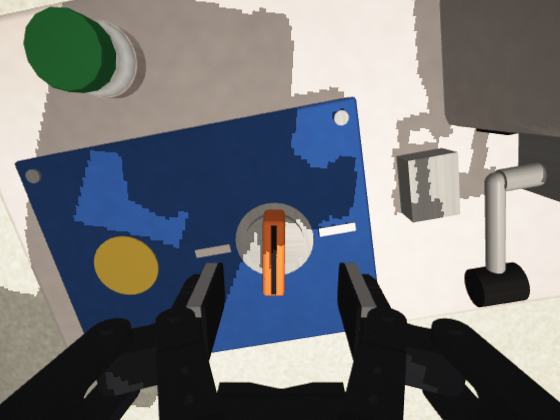

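The slot centre is (536.4,-92.3) at 3.3°, against marks at 103.6°, which puts the fastener at about +1.39 rad. I'll centre and descend.

```bash
python3 -m creep '[[0,-0.011,0,-1,-3,12,0.4],[0,0,0,0,0,12,0.4],[0,0,0,0,0,10,0.4],[0,0,0,0,0,0,0.4],[0,0,0,0,0,0,0.4]]';  python3 - <<'E'
from fast import *
s=sense()
print(s["eef_pos"],s["tcp_rot"],s["contact_force"])
E
```

```text
clock: 6.93
eef_pos: [538.2, -92.5, 317.2]
tcp_rot: [3.137, -0.005, 0.058]
contact_force: [-0.2, 0.5, 0.2]
opening: 0.603
[538.16488021 -92.52746332 317.17849871] [ 3.13746294 -0.00465086  0.05776885] [-0.17654522  0.50326457  0.21531431]
```

```bash
python3 -m creep '[[0.004,-0.005,0,-2,0,11,0.4],[0,0,0,0,0,0,0.4],[0,0,0,0,0,0,0.95],[0,0,0,0,0,0,0.95],[0,0,0,0,0,0,0.95],[0,0,0,0,0,0,0.95],[0,0,0,0,0,0,0.95],[0,0,0,0,0,0,0.95],[0,0,0,0,0,0,0.95]]' 40;  python3 - <<'E'
from fast import *
s=sense();W=grab_frame("wrist");cv2.imwrite("pics/w9.png",W["color"][:,:,::-1])
print(s["eef_pos"],s["tcp_rot"],s["contact_force"])
E
```

```text
clock: 7.68
eef_pos: [535.9, -92.4, 305.0]
tcp_rot: [-3.141, 0.001, 0.058]
contact_force: [0.0, 0.6, -2.8]
opening: 0.133
[535.92746924 -92.41621789 305.04387976] [-3.14076505e+00  1.30388203e-03  5.78438426e-02] [ 1.69102756e-03  5.59811188e-01 -2.79052568e+00]
```

View pics/w9.png

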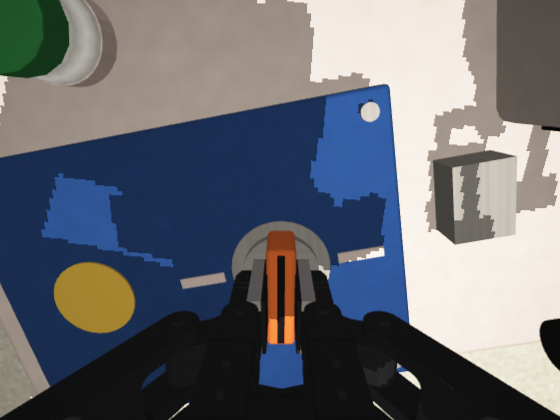

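The wing is pinched at (281,290) with an 11 mm opening. Now I'll turn it clockwise by about 1.39 rad.

```bash
python3 -m creep '[[0,0,0.11,0,0,0,0.95],[0,0,0.11,0,0,0,0.95],[0,0,0.11,0,0,0,0.95],[0,0,0.11,0,0,0,0.95],[0,0,0.11,0,0,0,0.95],[0,0,0.11,0,0,0,0.95],[0,0,0.11,0,0,0,0.95],[0,0,0.11,0,0,0,0.95],[0,0,0,0,0,0,0.95]]' 40
```

```text
clock: 8.48
eef_pos: [535.9, -92.3, 305.1]
tcp_rot: [3.141, 0.001, -0.863]
contact_force: [-0.5, 0.3, -2.5]
opening: 0.13
```

```bash
python3 -m creep '[[0,0,0.11,0,0,0,0.95],[0,0,0.11,0,0,0,0.95],[0,0,0.11,0,0,0,0.95],[0,0,0.09,0,0,0,0.95],[0,0,0,0,0,0,0.95],[0,0,0,0,0,0,0.95]]' 40;  python3 - <<'E'
from fast import *
s=sense();W=grab_frame("wrist");cv2.imwrite("pics/w10.png",W["color"][:,:,::-1])
print(s["eef_pos"],s["tcp_rot"],s["qpos"],s["contact_force"])
fast(W)
E
```

```text
clock: 8.98
eef_pos: [535.9, -92.3, 305.1]
tcp_rot: [3.141, 0.001, -1.277]
contact_force: [0.4, -0.3, -2.1]
opening: 0.131
[535.91487462 -92.33224402 305.0541769 ] [ 3.14051197e+00  8.53136021e-04 -1.27737883e+00] [-1.73458090e-01  3.48110500e-01  1.89514905e+00  3.51690084e-04
  8.99682159e-01  2.67449771e+00] [ 0.36400388 -0.32045476 -2.1189284 ]
slot n 579 centre [535.2 -93.7] dir 106.5 LxW 40.0 2.5 px 280.9 298.1
mark [ 544.2 -130.6] 588 [285.4 189.1]
mark [540.4 -69.5] 47 [256.9 304.2]
mark [517.5 -76.6] 46 [304.7 303.8]
```

View pics/w10.png

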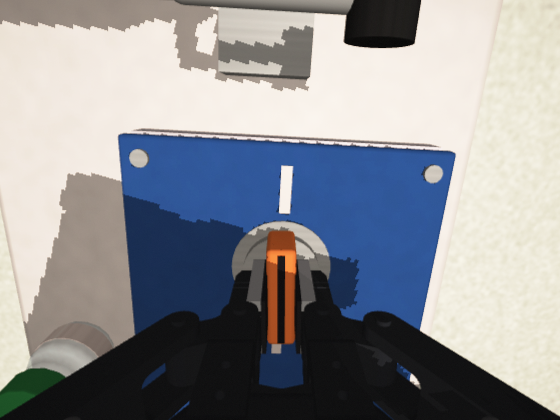

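3° remain, so I'll finish the turn.

```bash
python3 -m creep '[[0,0,0.052,0,0,0,0.95],[0,0,0,0,0,0,0.95],[0,0,0,0,0,0,0.95]]' 40;  python3 - <<'E'
from fast import *
s=sense();W=grab_frame("wrist")
print(s["eef_pos"],s["tcp_rot"],s["qpos"][5],s["contact_force"])
fast(W)
E
```

```text
clock: 9.28
eef_pos: [535.9, -92.3, 305.1]
tcp_rot: [3.14, 0.001, -1.319]
contact_force: [-0.4, -0.1, -2.1]
opening: 0.129
[535.90619921 -92.31915086 305.0619549 ] [ 3.14049562e+00  8.21521003e-04 -1.31884136e+00] 2.7159589322884736 [-0.36759661 -0.08546879 -2.06137997]
slot n 577 centre [535.2 -93.8] dir 104.1 LxW 39.5 2.6 px 280.9 298.1
mark [ 544.2 -130.7] 601 [281.8 188.8]
mark [541.4 -69.7] 47 [256.9 304.2]
mark [518.2 -75.9] 46 [304.7 303.8]
```

Slot at 104.1° and marks at about 103.7°, so they line up. I'll release and rise.

```bash
python3 -m creep '[[0,0,0,0,0,0,0.5],[0,0,0,0,0,0,0.5],[0,0,0,0,0,0,0.5],[0,0,0,0,0,0,0.5],[0,0,0,0,0,-15,0.5],[0,0,0,0,0,-25,0.5],[0,0,0,0,0,-30,0.6],[0,0,0,0,0,-30,0.7],[0,0,0,0,0,0,0.8],[0,0,0,0,0,0,1]]' 40;  python3 - <<'E'
from fast import *
s=sense();W=grab_frame("wrist");cv2.imwrite("pics/w11.png",W["color"][:,:,::-1])
print(s["eef_pos"],s["tcp_rot"],s["qpos"][5],s["contact_force"])
c,sl,M=fast(W)
E
```

```text
clock: 10.17
eef_pos: [535.9, -92.6, 409.2]
tcp_rot: [3.139, 0.001, -1.31]
contact_force: [-0.0, 0.9, -0.6]
opening: 0.072
[535.86822245 -92.64809403 409.24324245] [ 3.13902002e+00  6.93912070e-04 -1.31016999e+00] 2.707367852038796 [-0.04593179  0.94378345 -0.55909325]
slot n 177 centre [534.7 -91.8] dir 104.1 LxW 37.9 2.4 px 279.8 219.4
mark [ 544.  -130.5] 231 [281.2 155.4]
mark [524.8 -51.6] 132 [279.  255.9]
mark [505.6 -44. ] 193 [299.2 269.6]
```

View pics/w11.png

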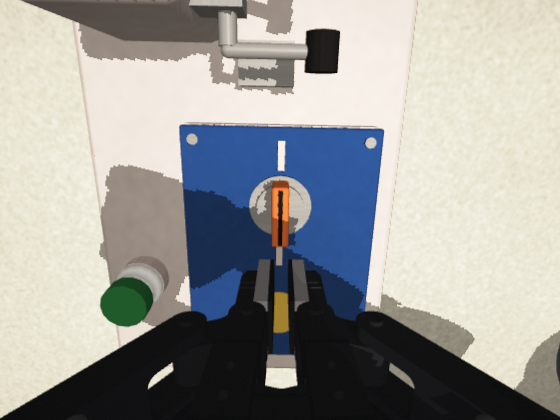

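The slot (280,219) lines up with the marks. Next I'll move over the pad with the fingers shut.

```bash
python3 -m creep '[[0,0,0,-24,-1,0,1],[0,0,0,-24,-1,0,1],[0,0,0,-24,-1,0,1],[0,0,0,-22,0,20,1],[0,0,0,0,0,25,1],[0,0,0,0,0,25,1],[0,0,0,0,0,20,1],[0,0,0,0,0,0,1],[0,0,0,0,0,0,1]]' 40;  python3 - <<'E'
from fast import *
s=sense();W=grab_frame("wrist");cv2.imwrite("pics/w12.png",W["color"][:,:,::-1])
print(s["eef_pos"],s["tcp_rot"],s["qpos"][5],s["contact_force"])
c,sl,M=fast(W)
E
```

```text
clock: 10.97
eef_pos: [511.6, 2.8, 310.0]
tcp_rot: [3.134, 0.001, -1.309]
contact_force: [0.1, -0.2, 0.9]
opening: 0.002
[511.56076088   2.78023644 309.96688776] [ 3.13428043e+00  1.46510339e-03 -1.30915334e+00] 2.8829664409825906 [ 0.05132953 -0.16106072  0.86899601]
slot n 712 centre [533.8 -88.5] dir 104.5 LxW 29.7 2.3 px 281.2 46.9
mark [525.6 -55. ] 630 [278.7 141.8]
```

View pics/w12.png

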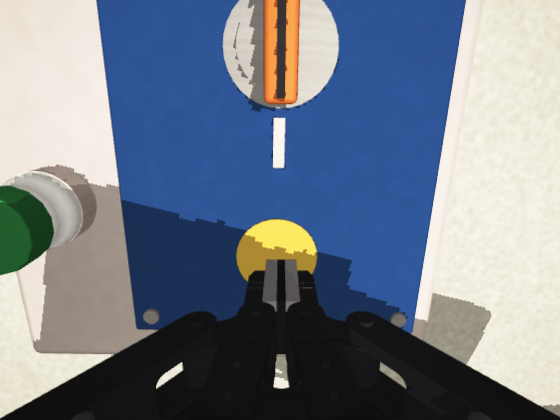

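The closed fingertips at (281,270) are over the yellow pad. I'll press down in small steps.

```bash
python3 -m creep '[[0,0,0,1,0,8,1],[0,0,0,0,0,6,1],[0,0,0,0,0,0,1]]'; python3 -m creep '[[0,0,0,0,0,4,1],[0,0,0,0,0,4,1],[0,0,0,0,0,0,1]]'; python3 -m creep '[[0,0,0,0,0,3,1],[0,0,0,0,0,0,1]]'
```

```text
clock: 11.27
eef_pos: [512.6, 1.2, 297.2]
tcp_rot: [3.137, 0.001, -1.31]
contact_force: [-0.1, -0.2, 0.3]
opening: -0.001
clock: 11.52
eef_pos: [513.1, 1.0, 290.1]
tcp_rot: [3.14, 0.0, -1.311]
contact_force: [-2.5, 0.8, 5.4]
opening: 0.001
clock: 11.68
eef_pos: [513.1, 1.0, 287.8]
tcp_rot: [3.14, 0.0, -1.311]
contact_force: [-2.8, -0.0, 6.2]
opening: -0.002
```

```bash
python3 -m creep '[[0,0,0,0,0,2,1],[0,0,0,0,0,0,1]]'; python3 -m creep '[[0,0,0,0,0,2,1],[0,0,0,0,0,0,1]]'; python3 -m creep '[[0,0,0,0,0,1,1]]'; python3 -m creep '[[0,0,0,0,0,1,1]]'
```

```text
clock: 11.85
eef_pos: [513.1, 0.9, 286.7]
tcp_rot: [3.14, 0.0, -1.311]
contact_force: [-2.5, 1.7, 6.3]
opening: 0.002
clock: 12.02
eef_pos: [513.1, 0.9, 285.8]
tcp_rot: [3.14, 0.0, -1.311]
contact_force: [-2.4, 0.0, 8.3]
opening: 0.002
clock: 12.1
eef_pos: [513.1, 1.0, 285.5]
tcp_rot: [3.14, 0.0, -1.311]
contact_force: [-3.2, 0.8, 8.2]
opening: 0.002
clock: 12.18
eef_pos: [513.1, 0.9, 285.1]
tcp_rot: [3.14, 0.0, -1.311]
contact_force: [-4.6, -0.3, 7.2]
opening: -0.003
```

```bash
python3 -m creep '[[0,0,0,0,0,1.5,1]]'; python3 -m creep '[[0,0,0,0,0,1.5,1]]'; python3 -m creep '[[0,0,0,0,0,1.5,1]]'; python3 -m creep '[[0,0,0,0,0,1.5,1]]'
```

```text
clock: 12.27
eef_pos: [513.1, 1.0, 284.3]
tcp_rot: [3.141, 0.0, -1.311]
contact_force: [-4.6, 1.6, 18.3]
opening: 0.002
clock: 12.35
eef_pos: [513.1, 1.0, 284.2]
tcp_rot: [3.141, 0.0, -1.311]
contact_force: [-9.5, -0.2, 28.8]
opening: 0.001
clock: 12.43
eef_pos: [513.1, 1.0, 284.3]
tcp_rot: [3.141, 0.0, -1.311]
contact_force: [-7.8, 1.2, 23.6]
opening: 0.001
clock: 12.52
eef_pos: [513.0, 1.0, 284.3]
tcp_rot: [3.141, 0.0, -1.311]
contact_force: [-6.8, 0.6, 20.0]
opening: -0.002
```

There is a firm stop at TCP z 284.3 (tip at 110.9, nominal home pad top 112), with about 20 N held. I'll check everything before handing in.

Run:
```python
from fast import *
W=grab_frame("wrist");cv2.imwrite("pics/w13.png",W["color"][:,:,::-1])
S=grab_frame("scene");T=grab_frame("top")
cv2.imwrite("pics/s13.png",S["color"][:,:,::-1]);crop(S,(110,160,340,300),3,"pics/s13c.png")
s=sense();print(s["clock"],s["eef_pos"],s["contact_force"])
k=[(f,*blobs(f,"red",b)[0][1]) for f,b in((S,(165,165,335,300)),(T,(240,150,380,240))) if blobs(f,"red",b)]
print([q[1:] for q in k]); 
if len(k)>1:print(tri(k))
fast(W,zt=141,zf=111)
g=[(f,*blobs(f,"green",b)[0][1]) for f,b in((S,(165,165,335,300)),(T,(240,150,380,240))) if blobs(f,"green",b)];print([q[1:] for q in g])
```

```text
12.6667 [513.04491361   0.96514253 284.32115766] [-7.38523263e+00  8.88709260e-03  2.00021079e+01]
[(189.84, 192.35), (354.24, 204.03)]
(array([ 541.66297853, -249.93527484,  237.18796567]), [np.float64(0.49087929421001464), np.float64(0.49087929421014337)])
slot n 883 centre [533.6 -87.6] dir 104.2 LxW 28.1 2.5 px 287.4 51.0
mark [525.7 -54.8] 743 [283.7 152.4]
[(289.36, 250.53), (276.05, 182.32)]
```

View pics/s13c.png

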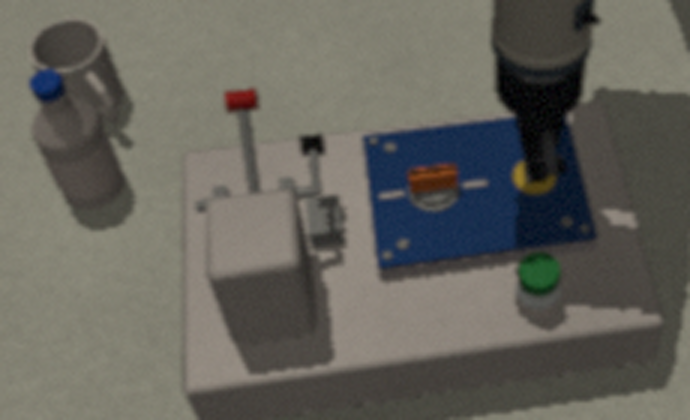

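View pics/w13.png

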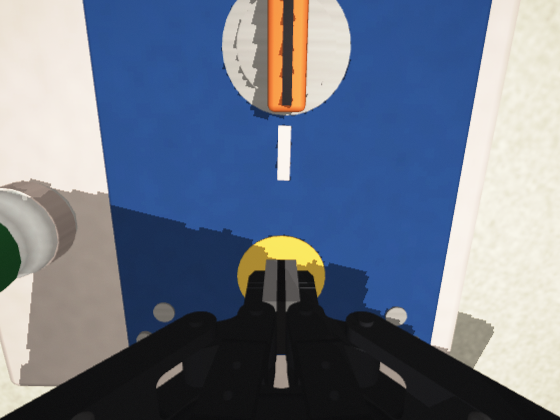

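The final view shows the lever up, the slot on the marks, the panel down and the jar in place. I'm handing in.

Run:
```python
from rig import job,sense
print(job.sign_off());s=sense();print(s["clock"],s["eef_pos"],s["contact_force"])
```

```text
the job is handed in; nothing more can be done
None
the job is handed in; nothing more can be done
```

The job is done and handed in at about 12.7 s, with the panel still held down. No verdict was reported, so this rests on my own last checks.

- **Lever:** I pinched the knob and raised it until it met its stop. The wrist force peaked at about 42 N there. After release and at the end, the knob measured about z 237 on its visible top, which matches fully up. The roller was off its anvil.
- **Fastener:** I turned it about 1.38 rad clockwise. The slot measured 104.2° against about 103.7° for the marks, so it is within about 0.01 rad of lined up.
- **Panel:** Closed fingertips on the yellow pad pushed it down about 10 mm to a firm stop. The force rose from about 8 N to 20 N without further travel, and I left it held at 20 N. The tip height worked out at 110.9 mm, against 112 mm nominal, which is within calibration error.
- **Other things:** The jar, bottle and mug looked undisturbed. I did not re-measure the film roll or screwdriver, but the arm never went near them.

One check disagreed: a mid-task two-view height of the pad came out at 108 mm with a 4 mm residual, probably because the pad was half in shadow. I used the earlier consistent readings of 120–123 mm instead. The jar cap's centre also shifted by up to 2 pixels, mostly in the top view; I put that down to the arm's shadow and partial occlusion.

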